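Put the measuring cups back in their rack in order of size

ROBOT

A 7-joint arm with a two-finger parallel gripper is mounted at the origin on a cart in front of the work surface, level with it; the furniture and walls round the work are solid. World frame = base frame: x ahead of the robot, y to its left, z up, the work surface at z = 0. Lengths are in m, angles in rad, forces in N, time in s.
With the tool pointing down it reaches from about 0.425 to 0.875 m from the base axis. Payload 4.7 kg.
Tool frame: the origin (TCP) lies on the mounting face of the last link; the fingertips stand 182 mm ahead of it and the grasp point (between the pads) lies ahead of it (ctrl.grip_point_offset is the z of the grasp point in the tool frame, in m); z points along the fingers, y is the line along which they close (so a half turn about z gives the same grasp; the last joint's range is limited). The gripper opens to 87 mm and grips with 3 to 60 N. Pads are 19 mm wide; open, the fingers measure 117 mm over their backs; the gripper's body (75 mm by 190 mm) begins 51 mm behind the grasp point.
Start: joints at [-1.333, 0.321, -0.07, 1.45, 0.023, 1.371, -0.057], TCP at [0.144, 0.634, 0.405] pointing down, gripper open.
Joint ranges: [-2.86, 2.86], [-0.3, 2.09], [-1.38, 1.24], [0.06, 2.45], [-1.56, 4.7], [0.09, 2.05], [-2.69, 2.69]. Speed limits (rad/s): [2.57, 2.57, 3.14, 3.14, 3.14, 3.14, 3.14].

INTERFACE

Orientations are given as a rotation vector (axis times angle).
In Python, from bench import ctrl gives the robot as it stands.
- The arm moves only by the tool inch_along, called after "Call:" as name(argument=value, ...) on one line, values as JSON. Schema: {"type":"object","properties":{"offsets":{"type":"array","items":{"type":"array","items":{"type":"array","items":{"type":"number"},"minItems":5,"maxItems":5},"minItems":1,"maxItems":20},"minItems":1,"maxItems":1},"grip_n":{"type":"number"},"only":{"type":"string"},"quiet":{"type":"boolean"},"lines":{"type":"string"}},"required":["offsets"],"additionalProperties":false}. offsets is a list that holds a single list of rows (three levels of brackets), with 1 to 20 rows, each of 5 numbers: dx, dy, dz in m, then a turn about the tool's z in rad, then the opening from 0.0 (shut) to 1.0 (fully open); each row is the pose to reach, as a shift and turn from the pose commanded when the call began, along the tool's axes at that moment; what a row does not reach only later rows make up. A row lasts 1/10 s, in which the tool goes at most 0.05 m and 0.15 rad, less where a joint would pass 70% of its speed; a pose out of reach is approached as far as the arm can. The fingers move at their own pace and stop on an object; grip_n is the grip in N (left out, the last holds). Time passes only in rows, so rows that do not move let the fingers close. The tool returns the time, the measured TCP pose, the force, the opening and the grip force at its end. only (a regular expression) keeps the lines of the reply that match it, lines (a string "A,B") keeps lines A to B, and quiet returns only ok. Input that does not fit is refused with a message, and nothing moves.
- ctrl.get_state(): the state, without advancing time (a new reading comes with each control period).
- ctrl.get_image(name): name is "scene" or "top" or "wrist"; returns (picture, depth): 420x560x3 uint8, red, green, blue; 420x560 float32, m along the optical axis (not along the pixel's ray), 0 where there is no reading.
- ctrl.camera_model(name): a dict with "vertical_fov" (degrees; the focal length in pixels is half the picture's height over the tangent of half this angle, whatever the lens; pixels are square), "cx", "cy" (the principal point, pixels), "rvec" (rotation vector, rad) and "tvec" (3), from world to camera coordinates, as OpenCV has them; the wrist camera has in their place "hand_eye" (4x4, takes a point from camera to tool coordinates, whose origin is the TCP and whose axes are the flange's). Camera axes: x right, y down, z forward; pixel columns grow to the right and rows downward; lengths in m; the calibration is good to about 2 mm. A picture is of the moment at which its call begins: read the wrist's pose just before it. camera_model takes no time and is no camera call.
- ctrl.close_job(): hands the job in; it is judged then, once.
The state is a dict: "time": time; "joint_positions": joint angles; "qd": joint speeds; "joint_torque": joint torques, N m; "position": TCP position; "tool_rot": TCP orientation; "ft_force": force on the tool from outside, world axes, zero at the start; "torque": the same for the moment, N m; "grip_width": opening from 0.0 (shut) to 1.0 (fully open); "grip_force": force on a finger pad.
Only numpy, scipy, OpenCV 4.12 (cv2) and the standard library are available. Lean on these libraries where they do the work, as an engineer would, in place of code of your own. Each camera call takes 0.05 s, during which the arm holds its last target. There are 200 camera calls.

TASK

Put the four steel measuring cups away in the wooden rack in order of size, the largest in the bay next to the clip-top glass jar and so on down to the smallest next to the vanilla bottle. Each bowl stands level on the board behind the rail, over its cork pad, with the handle lying through the slot and sticking out towards you; let go of them all, and leave the jar and the bottle where they stand.

Things in the scene. Friction and masses are not known exactly. Their poses are not given: they have to be found in the camera images.
- cup_largest: largest of four steel measuring cups: round bowl 86 mm across, 47 mm high; flat level handle 14 mm wide, 2 mm thick, 60 mm long beyond the bowl, its top 45 mm above the underside: grip it across its width from above, near its end. Origin: underside, middle of the 145 mm overall length; z up; the handle points along the cup's -y (end at y = -72.5 mm, bowl centre at y = +29.5 mm)
- cup_second: second largest of four steel measuring cups: round bowl 74 mm across, 41 mm high; flat level handle 14 mm wide, 2 mm thick, 60 mm long beyond the bowl, its top 39 mm above the underside: grip it across its width from above, near its end. Origin: underside, middle of the 133 mm overall length; z up; the handle points along the cup's -y (end at y = -66.5 mm, bowl centre at y = +29.5 mm)
- cup_third: second smallest of four steel measuring cups: round bowl 64 mm across, 36 mm high; flat level handle 14 mm wide, 2 mm thick, 60 mm long beyond the bowl, its top 34 mm above the underside: grip it across its width from above, near its end. Origin: underside, middle of the 123 mm overall length; z up; the handle points along the cup's -y (end at y = -61.5 mm, bowl centre at y = +29.5 mm)
- cup_smallest: smallest of four steel measuring cups: round bowl 52 mm across, 31 mm high; flat level handle 14 mm wide, 2 mm thick, 60 mm long beyond the bowl, its top 29 mm above the underside: grip it across its width from above, near its end. Origin: underside, middle of the 111 mm overall length; z up; the handle points along the cup's -y (end at y = -55.5 mm, bowl centre at y = +29.5 mm)
- cup_rack: fixed brown wooden rack. Origin: underside, middle of the rail; x away from the robot, y along the rail, z up. Board 384 mm long in y, x -7 to 118, 10 mm thick; rail x -7 to 7, up to z 62. Slots in the rail at y -144, -48, 48, 144 mm, 30 wide, open above, floor z 26; a cork pad behind each (x 59). Bowl on the board, handle through the slot, square to the rail, its end at about x -47 mm
- clip_jar: clip-top glass jar of beige grain with an orange seal ring, 121x116 mm, 144 mm high, standing by one end of the rack (either end). Origin: centre of its underside
- vanilla: small brown vanilla bottle with a white cap, 58 mm across, 129 mm high, standing by the other end of the rack. Origin: centre of its underside

How it is judged:
At the end, for the whole second after the job is handed in: Cups in bays by size, largest by the clip-top jar, smallest by the vanilla: level within 0.08 rad on the board (4 mm), handle within 12 mm of its slot's middle, square within 0.2 rad, its end 18 to 56 mm in front of the rail's middle; at rest. Jar and bottle within 3 cm of where they stood (height (world z) of cup_largest between 0.006 and 0.014 m and angle between each of cup_largest, cup_second, cup_third, cup_smallest's own z axis and vertical below 0.08 rad and x of cup_largest in the frame of cup_rack between 0.0165 and 0.0545 m and angle between the y axis of each of cup_largest, cup_second, cup_third, cup_smallest and the x axis of cup_rack, either way round below 0.2 rad and linear speed of each of cup_largest, cup_second, cup_third, cup_smallest below 0.02 m/s and height (world z) of cup_second between 0.006 and 0.014 m and x of cup_second in the frame of cup_rack between 0.0105 and 0.0485 m and height (world z) of cup_third between 0.006 and 0.014 m and x of cup_third in the frame of cup_rack between 0.0055 and 0.0435 m and height (world z) of cup_smallest between 0.006 and 0.014 m and x of cup_smallest in the frame of cup_rack between -0.0005 and 0.0375 m and ((y of clip_jar in the frame of cup_rack above 0 m and y of cup_largest in the frame of cup_rack between 0.132 and 0.156 m and y of cup_second in the frame of cup_rack between 0.036 and 0.06 m and y of cup_third in the frame of cup_rack between -0.06 and -0.036 m and y of cup_smallest in the frame of cup_rack between -0.156 and -0.132 m) or (y of clip_jar in the frame of cup_rack below 0 m and y of cup_largest in the frame of cup_rack between -0.156 and -0.132 m and y of cup_second in the frame of cup_rack between -0.06 and -0.036 m and y of cup_third in the frame of cup_rack between 0.036 and 0.06 m and y of cup_smallest in the frame of cup_rack between 0.132 and 0.156 m))); the robot touches nothing.
It fails at once if the clip-top jar is shoved more than 3 cm or knocked over (distance of clip_jar from where it was at the start of the episode above 0.03 m or angle between clip_jar's own z axis and vertical above 0.4 rad).
It fails at once if the vanilla bottle is shoved more than 3 cm or knocked over (distance of vanilla from where it was at the start of the episode above 0.03 m or angle between vanilla's own z axis and vertical above 0.4 rad).
It also fails if it takes over 122 s, if anything falls off the work surface, if the arm or the gripper's body presses on something with over 40 N, if the wrist force passes 120 N, or if a joint passes its speed limit or range.

## Working session

There is one attempt and no reset: what is moved stays moved. The work goes in short steps, Python scripts to look and compute and a tool call to move; the robot and the scene stay as the last step left them, time stands still between calls to the robot, and variables do not carry over. Pictures are saved under pics/ and viewed, at most 14 in all, crops included, and the job is handed in when it is done.

```bash
ls; mkdir -p pics; python3 - <<'E'
from bench import ctrl
import cv2,numpy as np
s=ctrl.get_state();print(s);print(ctrl.grip_point_offset)
for n in("top","scene"):
    im,d=ctrl.get_image(n);cv2.imwrite(f"pics/{n}0.png",im[:,:,::-1]);np.savez(f"{n}0.npz",im=im,d=d);print(ctrl.camera_model(n))
print(ctrl.camera_model("wrist"))
E
```

```text
pics
{'time': 0.0, 'joint_positions': array([-1.33291468,  0.32179445, -0.07008326,  1.45166108,  0.02262097,
        1.3707778 , -0.05690981]), 'qd': array([ 0.00059213,  0.00080718, -0.0013209 ,  0.00069283,  0.0013581 ,
       -0.00017916, -0.00163603]), 'joint_torque': array([-1.03309515e-05, -4.91314960e+01, -4.04216917e-01, -3.12512612e+01,
       -6.39030640e-02,  4.41066083e-02,  2.10506696e-04]), 'position': array([0.14423766, 0.63358643, 0.40368671]), 'tool_rot': array([-3.50735998e-01, -3.12186158e+00,  2.90847436e-03]), 'ft_force': array([-0.11874   ,  0.38976013,  0.17967798]), 'torque': array([-0.03829323, -0.01101287,  0.04283633]), 'grip_force': 0.0, 'grip_width': 0.9975045115661796}
0.1635
{'vertical_fov': 48.58029434621973, 'cx': 281.180515003034, 'cy': 213.2260089830213, 'rvec': array([ 2.09034456, -2.13053147,  0.16004024]), 'tvec': array([0.04719192, 0.54360991, 1.12509547])}
{'vertical_fov': 52.39737832211437, 'cx': 276.5926621127425, 'cy': 210.75829525404757, 'rvec': array([ 2.09950927, -0.87784703,  0.44470389]), 'tvec': array([-0.37816103,  0.2757957 ,  0.78544703])}
{'vertical_fov': 58.945018222209264, 'cx': 279.4865031051375, 'cy': 208.59976388604264, 'hand_eye': array([[-1.72446318e-03, -9.57547194e-01, -2.88271394e-01,
         7.91521179e-02],
       [ 9.99998284e-01, -1.84648596e-03,  1.51375526e-04,
         5.73878733e-04],
       [-6.77238292e-04, -2.88270638e-01,  9.57548735e-01,
         2.10533116e-02],
       [ 0.00000000e+00,  0.00000000e+00,  0.00000000e+00,
         1.00000000e+00]])}
```

View pics/top0.png

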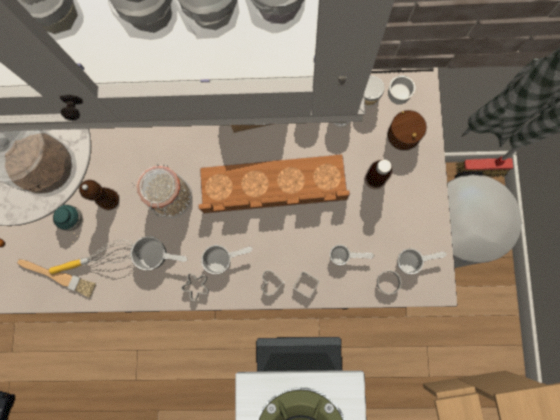

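View pics/scene0.png

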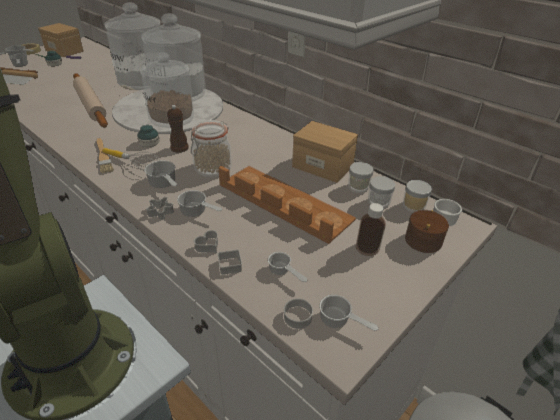

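The jar is on the left (+y) and the vanilla on the right. The cup bowls are at about (150,253), (217,260), (340,256) and (410,262), with handles pointing right. The cookie cutters are distractors. The rack is centred at about (273,183).

```bash
cat >h.py <<'E'
import numpy as np,cv2
from bench import ctrl
from scipy.spatial.transform import Rotation as R
def cam(n):
    m=ctrl.camera_model(n);f=210/np.tan(np.radians(m['vertical_fov'])/2)
    if n=='wrist':
        s=ctrl.get_state();H=m['hand_eye'];Rt=R.from_rotvec(s['tool_rot']).as_matrix()
        return f,m['cx'],m['cy'],Rt@H[:3,:3],Rt@H[:3,3]+s['position']
    Rc=cv2.Rodrigues(m['rvec'])[0]
    return f,m['cx'],m['cy'],Rc.T,-Rc.T@m['tvec']
def pts(c,d):
    f,cx,cy,A,t=c;v,u=np.mgrid[:420,:560]
    return np.stack([(u-cx)/f*d,(v-cy)/f*d,d],-1)@A.T+t
def ray(c,u,v,z):
    f,cx,cy,A,t=c;r=A@np.array([(u-cx)/f,(v-cy)/f,1]);return t+r*(z-t[2])/r[2]
E
python3 - <<'E'
from h import *
q=np.load('top0.npz');c=cam('top');im=q['im'];P=pts(c,q['d'])
print('camera',c[4])
cp=cv2.resize(im[140:310,120:460],None,fx=2.3,fy=2.3,interpolation=cv2.INTER_CUBIC);cv2.imwrite('pics/topcrop.png',cp[:,:,::-1])
t=P[270:290,230:330,2];print('table z',np.median(P[215:235,250:330,2]))
z=P[...,2];m=((z>.012)&(z<.2)).astype(np.uint8)
n,l,st,ce=cv2.connectedComponentsWithStats(m)
for i in range(1,n):
    if st[i,4]>25 and ce[i][1]>100:
        p=P[l==i];print(i,st[i],np.round(p.min(0),3),np.round(p.max(0),3))
for (u,v) in[(150,253),(217,260),(340,256),(410,262)]:
    print(u,v,P[v,u],ray(c,u,v,.04))
E
```

```text
camera [3.29495298e-01 1.09608213e-03 1.20623807e+00]
table z -0.0005633445318140584
7 [ 388  110   39   40 1180] [ 0.715 -0.338  0.012] [ 0.807 -0.249  0.079]
8 [332 122  19   6  62] [ 0.782 -0.15   0.012] [ 0.795 -0.103  0.049]
9 [231 125  30   7 114] [0.779 0.091 0.012] [0.795 0.165 0.057]
11 [   0  129  120  102 6823] [0.517 0.468 0.012] [0.798 0.79  0.2  ]
43 [365 160  28  29 603] [ 0.61  -0.24   0.012] [ 0.667 -0.183  0.134]
59 [ 137  164   56   55 2202] [0.539 0.271 0.012] [0.659 0.379 0.148]
334 [ 199  189  151   24 1274] [ 0.558 -0.136  0.012] [0.613 0.245 0.068]
410 [125 236  63  34 503] [0.41  0.275 0.012] [0.495 0.439 0.051]
411 [  0 238   6  10  46] [0.475 0.755 0.023] [0.499 0.769 0.043]
422 [201 245  52  29 342] [0.398 0.112 0.012] [0.469 0.241 0.047]
423 [330 245  44  20 230] [ 0.415 -0.192  0.013] [ 0.464 -0.084  0.036]
425 [ 49 248  55  27 332] [0.404 0.489 0.012] [0.467 0.641 0.049]
428 [398 249  49  25 310] [ 0.389 -0.371  0.012] [ 0.449 -0.251  0.04 ]
459 [263 270  22  26  74] [0.342 0.033 0.013] [0.404 0.087 0.029]
460 [378 271  24  23  86] [ 0.342 -0.259  0.012] [ 0.396 -0.201  0.03 ]
461 [181 273  28  28 132] [0.332 0.227 0.012] [0.4   0.295 0.029]
477 [294 283  25  15  31] [ 0.335 -0.052  0.021] [0.369 0.009 0.029]
487 [ 260  391   81   29 1164] [ 0.046 -0.095  0.012] [0.111 0.097 0.097]
150 253 [0.45538709 0.38398652 0.00053715] [0.45126663 0.37145444 0.04      ]
217 260 [0.43342213 0.20667207 0.00438504] [0.43034243 0.20058016 0.04      ]
340 256 [ 0.43820147 -0.11184758 -0.00076624] [ 0.43452995 -0.10803294  0.04      ]
410 262 [ 4.19338116e-01 -2.89890092e-01  2.23693855e-04] [ 0.41637495 -0.2802929   0.04      ]
```

View pics/topcrop.png

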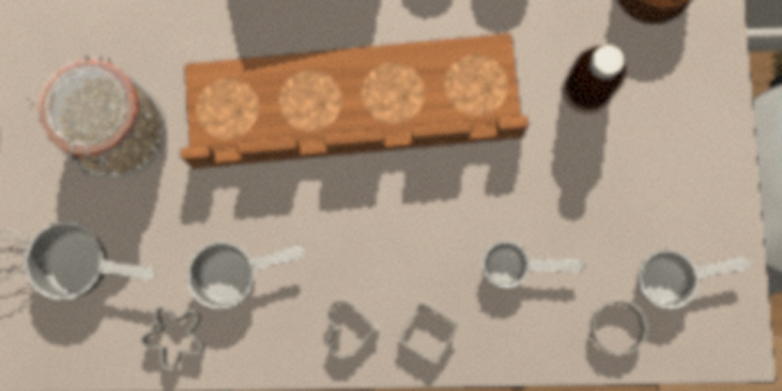

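The crop shows, left to right, the largest, second, smallest and third cups. The rack rail runs from crop (183,155) to (525,125), slightly yawed, and the cups' handles point right.

```bash
cat >meas.py <<'E'
from h import *
def fitcups(P,specs):
    """specs: name,(approx bowl centre xy), R, h handle top; returns bowl centre, handle end, yaw from height-masked points"""
    for n,bx,by,Rr,h in specs:
        x,y,z=P[...,0],P[...,1],P[...,2]
        r=np.hypot(x-bx,y-by)
        m=(abs(z-h)<.007)&(r<Rr+.075)
        q=P[m][:,:2];rq=np.hypot(*(q-[bx,by]).T)
        b=q[rq<Rr+.008]
        A=np.c_[2*b,np.ones(len(b))];s=np.linalg.lstsq(A,(b**2).sum(1),rcond=None)[0];c=s[:2]
        rr=np.sqrt(s[2]+c@c)
        hd=q[(np.hypot(*(q-c).T)>Rr+.012)]
        vx,vy,x0,y0=cv2.fitLine(hd.astype(np.float32),cv2.DIST_HUBER,0,.01,.001).ravel()
        d=np.array([vx,vy]); d*=np.sign(d@(hd.mean(0)-c))
        off=(c-[x0,y0])@np.array([-d[1],d[0]])
        e=((hd-c)@d).max()
        print(n,'circ',c.round(4),rr.round(4),'len',len(b),len(hd),'handle ang deg',np.degrees(np.arctan2(d[1],d[0])).round(1),'line off',off.round(4),'end dist',e.round(4),'hd mean',hd.mean(0).round(4),'z',np.median(P[m][:,2]).round(4))
E
python3 - <<'E'
from meas import *
q=np.load('top0.npz');c=cam('top');im=q['im'];P=pts(c,q['d'])
fitcups(P,[('L',.451,.371,.043,.045),('2',.430,.2006,.037,.039),('S',.4345,-.108,.026,.029),('3',.4164,-.2803,.032,.034)])
z=P[...,2];m=(z>.05)&(z<.07)&(P[...,0]>.52)&(P[...,0]<.64)&(P[...,1]>-.16)&(P[...,1]<.26)
m[:,:195]=0
k=P[m][:,:2];print(len(k),cv2.minAreaRect((k*1000).astype(np.float32)), np.median(P[m][:,2]))
# board corners / cork pads colour
hsv=cv2.cvtColor(im,cv2.COLOR_RGB2HSV)
w=((hsv[...,0]<18)&(hsv[...,1]>120)&(hsv[...,2]>60)).astype(np.uint8);w[:150]=0;w[225:]=0;w[:,:195]=0;w[:,355:]=0
ck=cv2.inRange(hsv[150:215,195:355],(5,60,170),(25,170,255))
ck=cv2.morphologyEx(ck,cv2.MORPH_OPEN,np.ones((3,3)))
n,l,st,ce=cv2.connectedComponentsWithStats(ck)
for i in range(1,n):
    if st[i,4]>80: print('cork',st[i],ce[i]+[195,150],ray(c,*(ce[i]+[195,150]),.011).round(4))
E
```

```text
L circ [0.4505 0.3734] 0.0421 len 207 135 handle ang deg -101.5 line off -0.0007 end dist 0.0994 hd mean [0.4568 0.336 ] z 0.0444
2 circ [0.4327 0.2018] 0.0361 len 161 146 handle ang deg -84.5 line off -0.0129 end dist 0.0917 hd mean [0.446 0.199] z 0.0395
S circ [ 0.4388 -0.1098] 0.0246 len 105 113 handle ang deg -70.3 line off 0.0225 end dist 0.0771 hd mean [ 0.4256 -0.1447] z 0.0282
3 circ [ 0.4192 -0.2832] 0.0302 len 137 123 handle ang deg -91.0 line off -0.0132 end dist 0.0877 hd mean [ 0.431  -0.3149] z 0.0335
627 ((578.270751953125, 54.724639892578125), (15.905864715576172, 381.0346374511719), 3.984999179840088) 0.060741266686761275
cork [   3    5  152   52 4818] [275.30635118 178.97986716] [0.6445 0.0522 0.011 ]
```

```bash
sed -i "s/hd=q\[.*/a=np.degrees(np.arctan2(*(q-c).T[::-1]));hd=q[(np.hypot(*(q-c).T)>Rr+.010)\&(a>lo)\&(a<hi)]/; s/def fitcups(P,specs)/def fitcups(P,specs,lo=-115,hi=-65)/" meas.py
python3 - <<'E'
from meas import *
q=np.load('top0.npz');c=cam('top');im=q['im'];P=pts(c,q['d'])
fitcups(P,[('L',.451,.371,.043,.045),('2',.430,.2006,.037,.039),('S',.4345,-.108,.026,.029),('3',.4164,-.2803,.032,.034)])
o=np.array([.5783,.0547]);a=np.radians(3.98);X=np.array([np.cos(a),np.sin(a)]);Y=np.array([-X[1],X[0]])
for n,y,hl in(('L',.144,0),('2',.048,0),('3',-.048,0),('S',-.144,0)): print(n,'slot',o+Y*y,'handle end',o+Y*y-X*.047)
E
cat >/dev/null; python3 - <<'E'
import sys;sys.path.insert(0,'.')
from h import *
s=ctrl.get_state();print(R.from_rotvec(s['tool_rot']).as_matrix().round(3))
E
```

```text
L circ [0.4505 0.3734] 0.0421 len 207 89 handle ang deg -99.5 line off 0.0004 end dist 0.0995 hd mean [0.4375 0.298 ] z 0.0444
2 circ [0.4327 0.2018] 0.0361 len 161 90 handle ang deg -74.9 line off -0.0009 end dist 0.0933 hd mean [0.452  0.1341] z 0.0395
S circ [ 0.4388 -0.1098] 0.0246 len 105 96 handle ang deg -93.4 line off -0.0013 end dist 0.0826 hd mean [ 0.4365 -0.1692] z 0.0282
3 circ [ 0.4192 -0.2832] 0.0302 len 137 98 handle ang deg -79.9 line off -0.0008 end dist 0.0898 hd mean [ 0.4317 -0.3489] z 0.0335
L slot [0.56830521 0.19835272] handle end [0.52141856 0.19509053]
2 slot [0.5749684  0.10258424] handle end [0.52808175 0.09932205]
3 slot [0.5816316  0.00681576] handle end [0.53474494 0.00355357]
S slot [ 0.58829479 -0.08895272] handle end [ 0.54140814 -0.09221491]
[[-0.975  0.222 -0.   ]
 [ 0.222  0.975 -0.002]
 [-0.    -0.002 -1.   ]]
```

```bash
cat >go.py <<'E'
import sys
from h import *
# target grip point x y z and world closing-axis angle (deg)
x,y,z,a=map(float,sys.argv[1:5])
s=ctrl.get_state();M=R.from_rotvec(s['tool_rot']).as_matrix()
g=s['position']+M[:,2]*ctrl.grip_point_offset
cur=np.degrees(np.arctan2(M[1,1],M[0,1]))
print('grip',g.round(4),'ang',cur.round(2),'tilt',M[2,:2].round(4),'d',(M.T@(np.array([x,y,z])-g)).round(4),'turn',-np.radians((a-cur+180)%360-180).round(3),'t',s['time'],'q7',s['joint_positions'][6].round(2))
E
python3 go.py .4353 .2827 .12 -9.5
```

```text
grip [0.1442 0.6333 0.2403] ang 77.18 tilt [-0.0001 -0.0018] d [-0.3616 -0.277   0.1208] turn 1.513 t 0.1 q7 -0.06
```

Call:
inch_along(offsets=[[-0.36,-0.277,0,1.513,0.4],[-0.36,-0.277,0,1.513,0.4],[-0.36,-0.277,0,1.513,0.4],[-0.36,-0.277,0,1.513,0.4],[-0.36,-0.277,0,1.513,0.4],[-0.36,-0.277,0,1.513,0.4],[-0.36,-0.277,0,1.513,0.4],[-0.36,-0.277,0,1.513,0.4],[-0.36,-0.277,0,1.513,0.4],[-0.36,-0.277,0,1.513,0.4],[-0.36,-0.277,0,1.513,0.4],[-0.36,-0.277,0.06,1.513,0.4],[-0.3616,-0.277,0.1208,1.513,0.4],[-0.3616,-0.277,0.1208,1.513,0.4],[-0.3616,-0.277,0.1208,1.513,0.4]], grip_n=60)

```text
refused: offsets: the value is too long (schema: maxItems 1). Nothing was moved.
```

Nothing moved. I misread the format; it is a list holding one list of rows, three levels of brackets. Resending.

Call:
inch_along(offsets=[[[-0.36,-0.277,0,1.513,0.4],[-0.36,-0.277,0,1.513,0.4],[-0.36,-0.277,0,1.513,0.4],[-0.36,-0.277,0,1.513,0.4],[-0.36,-0.277,0,1.513,0.4],[-0.36,-0.277,0,1.513,0.4],[-0.36,-0.277,0,1.513,0.4],[-0.36,-0.277,0,1.513,0.4],[-0.36,-0.277,0,1.513,0.4],[-0.36,-0.277,0,1.513,0.4],[-0.36,-0.277,0,1.513,0.4],[-0.36,-0.277,0.06,1.513,0.4],[-0.3616,-0.277,0.1208,1.513,0.4],[-0.3616,-0.277,0.1208,1.513,0.4],[-0.3616,-0.277,0.1208,1.513,0.4]]], grip_n=60)

```text
time: 1.6
position: [0.4328, 0.284, 0.2801]
tool_rot: [-2.392, -2.036, 0.013]
ft_force: [-0.4, -0.2, 0.2]
grip_width: 0.402
grip_force: 0.0
```

```bash
python3 go.py .4353 .2827 .048 -9.5
python3 - <<'E'
from h import *
im,d=ctrl.get_image('wrist');cv2.imwrite('pics/w1.png',im[:,:,::-1])
E
```

```text
grip [0.4317 0.2832 0.1166] ang -9.19 tilt [-0.0059 -0.0056] d [0.0005 0.004  0.0685] turn 0.005 t 1.6 q7 -0.75
```

View pics/w1.png

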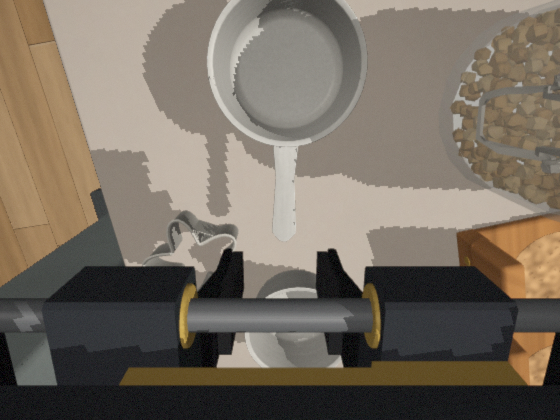

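The handle is centred between the fingers, with its end at (285,240). The jar's clip faces the robot.

```bash
python3 - <<'E'
from h import *
c=cam('wrist');print(ray(c,285,240,.045),ray(c,286,146,.045), ray(c,482,120,.1))
E
python3 go.py .4353 .2827 .048 -9.5
```

```text
[0.43582708 0.27783683 0.045     ] [0.44561925 0.3353613  0.045     ] [0.52940233 0.33983024 0.1       ]
grip [0.4335 0.2841 0.1191] ang -9.24 tilt [-0.0026 -0.0026] d [-0.0009  0.0022  0.0711] turn 0.005 t 1.65 q7 -0.75
```

```bash
python3 go.py .436 .287 .048 -9.5
```

```text
grip [0.4335 0.2841 0.1191] ang -9.24 tilt [-0.0026 -0.0026] d [0.0034 0.0022 0.0711] turn 0.005 t 1.65 q7 -0.75
```

Call:
inch_along(offsets=[[[0.003,0.002,0.03,0,0.4],[0.003,0.002,0.06,0,0.4],[0.003,0.002,0.071,0,0.4],[0.003,0.002,0.071,0,0.4],[0.003,0.002,0.071,0,0.4],[0.003,0.002,0.071,0,0],[0.003,0.002,0.071,0,0],[0.003,0.002,0.071,0,0],[0.003,0.002,0.071,0,0],[0.003,0.002,0.071,0,0],[0.003,0.002,0.071,0,0]]], grip_n=60)

```text
time: 2.75
position: [0.438, 0.286, 0.2131]
tool_rot: [2.398, 2.03, 0.0]
ft_force: [-0.7, 0.1, 0.5]
grip_width: 0.135
grip_force: 59.9
```

```bash
python3 go.py .436 .287 .144 -9.5
```

```text
grip [0.438  0.2861 0.0496] ang -9.51 tilt [0.0001 0.0002] d [ 0.0006 -0.0021 -0.0944] turn -0.0 t 2.75 q7 -0.72
```

Call:
inch_along(offsets=[[[0,0,-0.05,0,0],[0,0,-0.1,0,0],[0,0,-0.1,0,0],[0,0,-0.1,0,0]]], grip_n=60)

```text
time: 3.15
position: [0.4382, 0.2863, 0.3142]
tool_rot: [-2.398, -2.03, -0.004]
ft_force: [-0.4, -0.8, -1.0]
grip_width: 0.131
grip_force: 59.9
```

```bash
python3 go.py .46 .12 .15 -9.5
```

```text
grip [0.4385 0.2866 0.1507] ang -9.51 tilt [0.0024 0.0016] d [-0.1608  0.0487  0.0004] turn -0.0 t 3.15 q7 -0.76
```

```bash
python3 - <<'E'
from h import *
im,d=ctrl.get_image('wrist');cv2.imwrite('pics/w2.png',im[:,:,::-1])
E
```

```text
(no output)
```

View pics/w2.png

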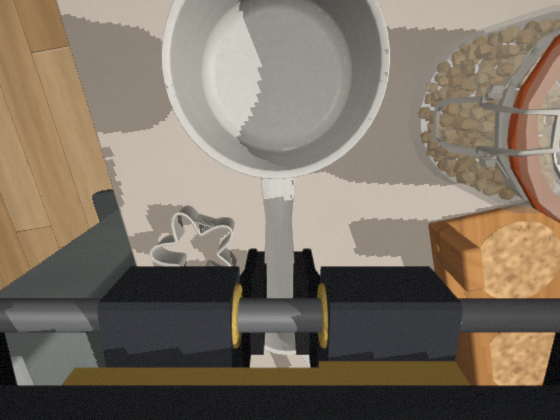

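The cup is held straight, with its bowl at (275,70) and its handle between the pads. Next: carry it sideways clear of the jar, turn, then go to the bay.

Call:
inch_along(offsets=[[[-0.05,0.015,0,0,0],[-0.1,0.03,0,0,0],[-0.15,0.0487,0,0,0],[-0.1608,0.0487,0,0.3,0],[-0.1608,0.0487,0,1.205,0],[-0.1608,0.0487,0,1.205,0],[-0.1608,0.0487,0,1.205,0],[-0.1608,0.0487,0,1.205,0],[-0.1608,0.0487,0,1.205,0],[-0.1608,0.0487,0,1.205,0],[-0.1608,0.0487,0,1.205,0],[-0.1608,0.0487,0,1.205,0],[-0.1608,0.0487,0,1.205,0]]], grip_n=60)

```text
time: 4.5
position: [0.4588, 0.1194, 0.3117]
tool_rot: [3.124, 0.319, -0.004]
ft_force: [-0.5, 0.1, -1.4]
grip_width: 0.136
grip_force: 59.9
```

```bash
python3 go.py .53 .1866 .15 -78.5
```

```text
grip [0.4584 0.1192 0.1482] ang -78.36 tilt [-0.0025  0.0007] d [ 0.0837 -0.0516 -0.0021] turn 0.003 t 4.5 q7 -1.67
```

Call:
inch_along(offsets=[[[0.04,-0.025,0,0,0],[0.0837,-0.0516,0,0,0],[0.0837,-0.0516,0,0,0],[0.0837,-0.0516,0,0,0],[0.0837,-0.0516,0,0,0]]], grip_n=60)

```text
time: 5.0
position: [0.5306, 0.1857, 0.3123]
tool_rot: [3.125, 0.314, -0.003]
ft_force: [-0.1, -0.6, 0.5]
grip_width: 0.132
grip_force: 59.9
```

```bash
python3 go.py .53 .1866 .061 -78.5
python3 - <<'E'
from h import *
im,d=ctrl.get_image('wrist');cv2.imwrite('pics/w3.png',im[:,:,::-1]);c=cam('wrist');np.savez('w3.npz',im=im,d=d)
P=pts(c,d);np.save('w3P.npy',P)
for r in range(30,240,15): print(r,P[r,275].round(4))
E
```

```text
grip [0.5303 0.1855 0.1488] ang -78.52 tilt [-0.0017  0.0009] d [ 0.     -0.0012  0.0878] turn -0.0 t 5.0 q7 -1.67
30 [0.6378 0.2098 0.0978]
45 [0.6315 0.2086 0.0968]
60 [0.6249 0.2073 0.0963]
75 [0.6181 0.2059 0.0962]
90 [0.6112 0.2046 0.0954]
105 [0.6041 0.2032 0.097 ]
120 [0.5969 0.2017 0.0983]
135 [0.5895 0.2003 0.0974]
150 [0.5825 0.1989 0.1019]
165 [0.5805 0.1981 0.133 ]
180 [0.576  0.1971 0.1419]
195 [0.5695 0.1958 0.1411]
210 [0.563  0.1945 0.141 ]
225 [0.5564 0.1932 0.141 ]
```

View pics/w3.png

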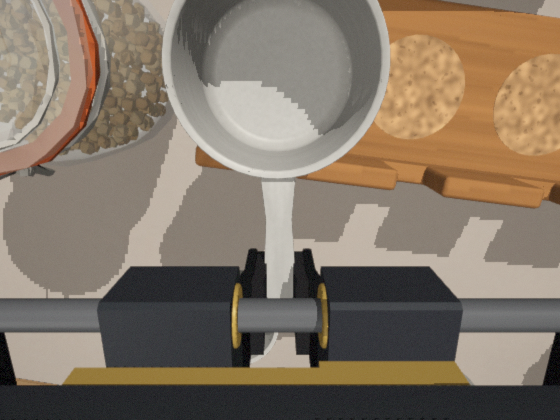

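Cup level and over the bay (bowl at (278,65), slot straight under the handle), jar on the left. Descend and watch the force.

Call:
inch_along(offsets=[[[0,-0.001,0.03,0,0],[0,-0.001,0.06,0,0],[0,-0.001,0.075,0,0],[0,-0.001,0.08,0,0],[0,-0.001,0.083,0,0],[0,-0.001,0.083,0,0],[0,-0.001,0.083,0,0]]], grip_n=60)

```text
time: 5.75
position: [0.5315, 0.1877, 0.2312]
tool_rot: [-3.125, -0.313, -0.003]
ft_force: [-0.3, 0.2, -0.6]
grip_width: 0.132
grip_force: 59.9
```

```bash
python3 go.py .53 .1866 .059 -78.5
```

```text
grip [0.5318 0.1879 0.0677] ang -78.55 tilt [ 0.0021 -0.0007] d [-0.0021  0.0009  0.0087] turn -0.001 t 5.75 q7 -1.63
```

Call:
inch_along(offsets=[[[0,0,0.002,0,0],[0,0,0.004,0,0],[0,0,0.004,0,0],[0,0,0.004,0,0]]], grip_n=60)

```text
time: 6.15
position: [0.5309, 0.1876, 0.226]
tool_rot: [-3.126, -0.313, 0.0]
ft_force: [0.5, -0.6, -0.8]
grip_width: 0.136
grip_force: 59.9
```

```bash
python3 go.py .53 .1866 .059 -78.5
```

```text
grip [0.5309 0.1876 0.0625] ang -78.55 tilt [-0. -0.] d [-0.0011  0.0008  0.0035] turn -0.001 t 6.15 q7 -1.63
```

Call:
inch_along(offsets=[[[0,0,0.002,0,0],[0,0,0.003,0,0],[0,0,0.003,0,0]]], grip_n=60)

```text
time: 6.45
position: [0.5307, 0.1876, 0.2229]
tool_rot: [3.126, 0.313, -0.001]
ft_force: [-1.5, -0.2, 1.9]
grip_width: 0.132
grip_force: 59.9
```

```bash
python3 go.py .53 .1866 .059 -78.5
```

```text
grip [0.5306 0.1876 0.0594] ang -78.55 tilt [-0.0008 -0.0001] d [-0.0008  0.0009  0.0004] turn -0.001 t 6.45 q7 -1.63
```

Call:
inch_along(offsets=[[[0,0,0,0,0.4],[0,0,0,0,0.4],[0,0,0,0,0.4],[0,0,-0.04,0,0.4],[0,0,-0.09,0,0.4],[0,0,-0.09,0,0.4],[0,0,-0.09,0,0.4]]], grip_n=60)

```text
time: 7.15
position: [0.5315, 0.1877, 0.3145]
tool_rot: [-3.124, -0.313, -0.005]
ft_force: [-0.6, 0.9, -0.5]
grip_width: 0.397
grip_force: 0.0
```

```bash
python3 - <<'E'
from meas import *
im,d=ctrl.get_image('wrist');cv2.imwrite('pics/w4.png',im[:,:,::-1]);P=pts(cam('wrist'),d)
fitcups(P,[('L',.6226,.2066,.043,.055)],-181,-140)
E
python3 go.py .4551 .1188 .15 15.1
```

```text
L circ [0.618  0.2073] 0.041 len 3531 1862 handle ang deg 161.6 line off -0.0419 end dist 0.0879 hd mean [0.5509 0.1856] z 0.054
grip [0.5308 0.1877 0.1494] ang -78.55 tilt [ 0.0004 -0.0004] d [-0.0879  0.0525 -0.0007] turn -1.634 t 7.2 q7 -1.67
```

View pics/w4.png

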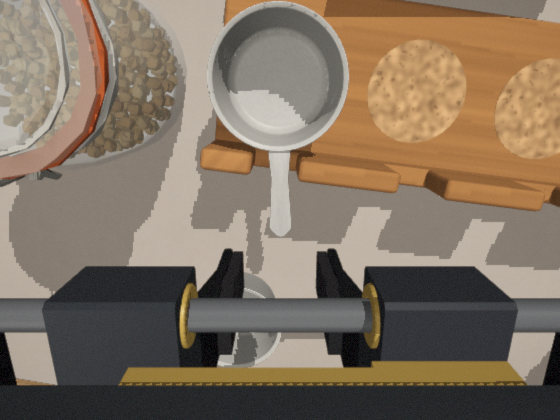

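The largest cup is seated: bowl at (278,78), handle through the slot, ending at (281,235). On to the second cup.

Call:
inch_along(offsets=[[[-0.044,0.026,0,-0.15,0.4],[-0.088,0.0525,0,-1.634,0.4],[-0.088,0.0525,0,-1.634,0.4],[-0.088,0.0525,0,-1.634,0.4],[-0.088,0.0525,0,-1.634,0.4],[-0.088,0.0525,0,-1.634,0.4],[-0.088,0.0525,0,-1.634,0.4],[-0.088,0.0525,0,-1.634,0.4],[-0.088,0.0525,0,-1.634,0.4],[-0.088,0.0525,0,-1.634,0.4],[-0.088,0.0525,0,-1.634,0.4],[-0.088,0.0525,0,-1.634,0.4],[-0.088,0.0525,0,-1.634,0.4],[-0.088,0.0525,0,-1.634,0.4]]], grip_n=60)

```text
time: 8.6
position: [0.4549, 0.1187, 0.3124]
tool_rot: [-1.913, -2.491, 0.002]
ft_force: [-0.6, 0.1, 0.5]
grip_width: 0.401
grip_force: 0.0
```

```bash
python3 go.py .4551 .1188 .042 15.1
```

```text
grip [0.4547 0.1186 0.1489] ang 14.95 tilt [-0.0003 -0.001 ] d [1.000e-04 5.000e-04 1.069e-01] turn -0.003 t 8.6 q7 -0.05
```

Call:
inch_along(offsets=[[[0,0,0.05,0,0.4],[0,0,0.09,0,0.4],[0,0,0.107,0,0.4],[0,0,0.107,0,0.4],[0,0,0.107,0,0.4],[0,0,0.107,0,0],[0,0,0.107,0,0],[0,0,0.107,0,0],[0,0,0.107,0,0],[0,0,0.107,0,0]]], grip_n=60)

```text
time: 9.6
position: [0.4553, 0.1187, 0.2064]
tool_rot: [1.911, 2.493, 0.001]
ft_force: [0.8, -0.1, 0.3]
grip_width: 0.129
grip_force: 60.0
```

```bash
python3 go.py .4551 .1188 .042 15.1
```

```text
grip [0.4554 0.1187 0.0429] ang 15.06 tilt [0.0002 0.0009] d [ 0.0001 -0.0003  0.0009] turn -0.001 t 9.6 q7 0.03
```

Call:
inch_along(offsets=[[[0,0,-0.05,0,0],[0,0,-0.105,0,0],[0,0,-0.105,0,0],[0,0,-0.105,0,0]]], grip_n=60)

```text
time: 10.0
position: [0.4556, 0.1189, 0.3125]
tool_rot: [1.91, 2.493, 0.006]
ft_force: [-0.1, 0.0, -1.5]
grip_width: 0.133
grip_force: 60.0
```

```bash
python3 go.py .46 .12 .15 -86
```

```text
grip [0.4562 0.1193 0.149 ] ang 15.08 tilt [0.0013 0.0038] d [-0.0003  0.0039 -0.0009] turn 1.764 t 10.0 q7 -0.05
```

Call:
inch_along(offsets=[[[0,0,0,1.764,0],[0,0,0,1.764,0],[0,0,0,1.764,0],[0,0,0,1.764,0],[0,0,0,1.764,0],[0,0,0,1.764,0],[0,0,0,1.764,0],[0,0,0,1.764,0],[0,0,0,1.764,0],[0,0,0,1.764,0],[0,0,0,1.764,0],[0,0,0,1.764,0],[0,0,0,1.764,0],[0,0,0,1.764,0]]], grip_n=60)

```text
time: 11.4
position: [0.4545, 0.1186, 0.3095]
tool_rot: [3.138, 0.114, -0.004]
ft_force: [-0.3, 0.0, -0.3]
grip_width: 0.127
grip_force: 60.0
```

```bash
python3 go.py .5391 .1001 .15 -86
```

```text
grip [0.4541 0.1184 0.146 ] ang -85.84 tilt [-0.0025  0.001 ] d [ 0.0834  0.0244 -0.0041] turn 0.003 t 11.4 q7 -1.81
```

Call:
inch_along(offsets=[[[0.04,0.012,-0.004,0,0],[0.0834,0.0244,-0.004,0,0],[0.0834,0.0244,-0.004,0,0],[0.0834,0.0244,-0.004,0,0],[0.0834,0.0244,-0.004,0,0],[0.0834,0.0244,-0.004,0,0]]], grip_n=60)

```text
time: 12.0
position: [0.539, 0.1006, 0.3149]
tool_rot: [-3.139, -0.112, 0.001]
ft_force: [0.6, -0.1, -0.6]
grip_width: 0.127
grip_force: 60.0
```

```bash
cat >chk.py <<'E'
import sys
from h import *
im,d=ctrl.get_image('wrist');cv2.imwrite(f'pics/{sys.argv[1]}.png',im[:,:,::-1]);P=pts(cam('wrist'),d)
o=np.array([.5783,.0547]);a=np.radians(3.98);X=np.array([np.cos(a),np.sin(a)]);Y=np.array([-X[1],X[0]])
for r in range(30,240,15):
    p=P[r,278];print(r,((p[:2]-o)@X).round(4),((p[:2]-o)@Y).round(4),p[2].round(4))
E
python3 chk.py w5;python3 go.py .5391 .1001 .053 -86
```

```text
30 0.0734 0.0502 0.1051
45 0.067 0.0502 0.1052
60 0.0604 0.0502 0.1055
75 0.0537 0.0502 0.1065
90 0.0469 0.0502 0.1078
105 0.0399 0.0502 0.1058
120 0.0328 0.0502 0.1062
135 0.0255 0.0502 0.1063
150 0.0204 0.0501 0.1229
165 0.0175 0.05 0.1459
180 0.0111 0.05 0.145
195 0.0049 0.05 0.1453
210 -0.002 0.05 0.1442
225 -0.0086 0.05 0.1442
grip [0.5391 0.1007 0.1517] ang -85.92 tilt [-0.0001 -0.0011] d [-0.      0.0008  0.0987] turn 0.001 t 12.05 q7 -1.64
```

View pics/w5.png

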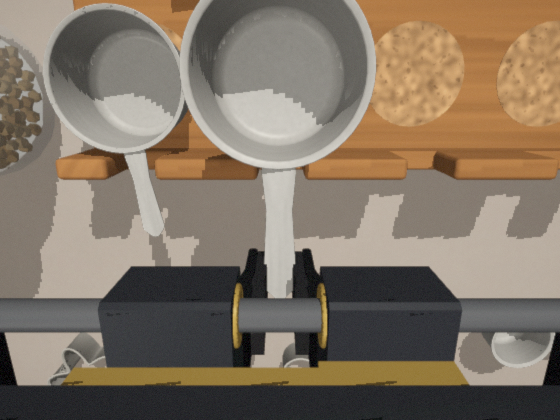

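Second cup is over its bay, level; the largest is seated at left (bowl (118,78), handle through its slot). Descend.

Call:
inch_along(offsets=[[[0,0.001,0.05,0,0],[0,0.001,0.08,0,0],[0,0.001,0.09,0,0],[0,0.001,0.093,0,0],[0,0.001,0.096,0,0],[0,0.001,0.098,0,0],[0,0.001,0.098,0,0],[0,0.001,0.098,0,0],[0,0.001,0.098,0,0]]], grip_n=60)

```text
time: 12.95
position: [0.5404, 0.0992, 0.2176]
tool_rot: [-3.139, -0.11, -0.002]
ft_force: [-0.3, 0.2, -0.3]
grip_width: 0.127
grip_force: 60.0
```

```bash
python3 go.py .5391 .1001 .053 -86
```

```text
grip [0.5406 0.0993 0.0541] ang -86.0 tilt [ 0.0013 -0.0004] d [-0.0014 -0.0009  0.0011] turn 0.0 t 12.95 q7 -1.58
```

Call:
inch_along(offsets=[[[0,0,0.001,0,0],[0,0,0.0015,0,0],[0,0,0.0015,0,0],[0,0,0.0015,0,0.4],[0,0,0.0015,0,0.4],[0,0,0.0015,0,0.4],[0,0,-0.04,0,0.4],[0,0,-0.09,0,0.4],[0,0,-0.09,0,0.4],[0,0,-0.09,0,0.4]]], grip_n=60)

```text
time: 13.95
position: [0.5406, 0.0992, 0.3084]
tool_rot: [-3.138, -0.11, -0.005]
ft_force: [-0.8, 0.1, -0.5]
grip_width: 0.398
grip_force: 0.0
```

```bash
python3 go.py .4334 -.3629 .144 10.1; python3 chk.py w6 | sed -n '8,14p'
```

```text
grip [0.5412 0.0995 0.1449] ang -86.0 tilt [ 0.0033 -0.0013] d [-1.398e-01  4.537e-01 -2.000e-04] turn -1.677 t 13.95 q7 -1.64
135 0.0201 0.0489 0.0337
150 0.0117 0.0488 0.0452
165 0.002 0.0489 0.0457
180 -0.0077 0.0489 0.047
195 -0.018 0.0489 0.0464
210 -0.0285 0.0489 0.0462
225 -0.0393 0.049 0.0461
```

Call:
inch_along(offsets=[[[-0.14,0.454,0,-1.677,0.4],[-0.14,0.454,0,-1.677,0.4],[-0.14,0.454,0,-1.677,0.4],[-0.14,0.454,0,-1.677,0.4],[-0.14,0.454,0,-1.677,0.4],[-0.14,0.454,0,-1.677,0.4],[-0.14,0.454,0,-1.677,0.4],[-0.14,0.454,0,-1.677,0.4],[-0.14,0.454,0,-1.677,0.4],[-0.14,0.454,0,-1.677,0.4],[-0.14,0.454,0,-1.677,0.4],[-0.14,0.454,0,-1.677,0.4],[-0.14,0.454,0,-1.677,0.4],[-0.14,0.454,0,-1.677,0.4],[-0.14,0.454,0,-1.677,0.4],[-0.14,0.454,0,-1.677,0.4]]], grip_n=60)

```text
time: 15.6
position: [0.4321, -0.363, 0.3063]
tool_rot: [-2.018, -2.407, 0.0]
ft_force: [0.0, 0.5, -0.7]
grip_width: 0.397
grip_force: 0.0
```

```bash
python3 go.py .4334 -.3629 .037 10.1; python3 chk.py w7|tail -4
```

```text
grip [ 0.4319 -0.3629  0.1428] ang 10.05 tilt [ 0.0007 -0.0009] d [-0.0003  0.0015  0.1058] turn -0.001 t 15.6 q7 0.98
180 -0.1783 -0.382 0.0331
195 -0.1771 -0.3931 0.0316
210 -0.176 -0.4037 0.0331
225 -0.1748 -0.4152 0.032
```

View pics/w7.png

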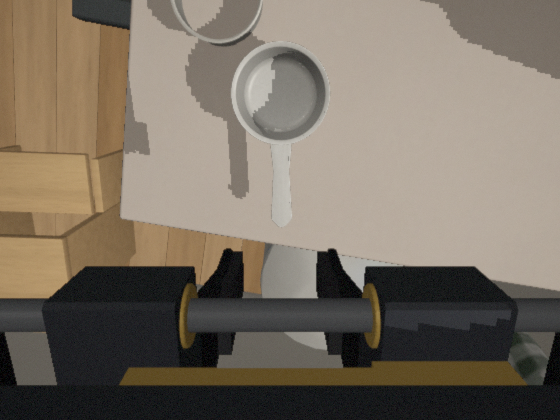

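The third cup's handle ends at (282,225) and is centred between the fingers, close to the counter's right edge.

Call:
inch_along(offsets=[[[0,0.001,0.05,0,0.4],[0,0.001,0.09,0,0.4],[0,0.001,0.106,0,0.4],[0,0.001,0.106,0,0.4],[0,0.001,0.106,0,0.4],[0,0.001,0.106,0,0],[0,0.001,0.106,0,0],[0,0.001,0.106,0,0],[0,0.001,0.106,0,0],[0,0.001,0.106,0,0]]], grip_n=60)

```text
time: 16.65
position: [0.4332, -0.3636, 0.2015]
tool_rot: [2.017, 2.407, 0.0]
ft_force: [0.5, -0.3, 0.7]
grip_width: 0.13
grip_force: 60.0
```

```bash
python3 go.py .4334 -.3629 .037 10.1
```

```text
grip [ 0.4334 -0.3638  0.038 ] ang 10.08 tilt [-0.001   0.0009] d [0.0009 0.0002 0.001 ] turn -0.0 t 16.65 q7 1.07
```

Call:
inch_along(offsets=[[[0,0,-0.05,0,0],[0,0,-0.105,0,0],[0,0,-0.105,0,0],[0,0,-0.105,0,0]]], grip_n=60)

```text
time: 17.05
position: [0.4335, -0.3636, 0.3075]
tool_rot: [2.015, 2.406, 0.002]
ft_force: [-0.8, -0.2, -0.6]
grip_width: 0.138
grip_force: 60.0
```

```bash
python3 go.py .47 0 .145 -86
```

```text
grip [ 0.434  -0.3638  0.144 ] ang 10.1 tilt [-0.0016  0.0032] d [ 0.3519  0.0992 -0.0012] turn 1.677 t 17.05 q7 0.99
```

Call:
inch_along(offsets=[[[0.352,0.099,0,1.677,0],[0.352,0.099,0,1.677,0],[0.352,0.099,0,1.677,0],[0.352,0.099,0,1.677,0],[0.352,0.099,0,1.677,0],[0.352,0.099,0,1.677,0],[0.352,0.099,0,1.677,0],[0.352,0.099,0,1.677,0],[0.352,0.099,0,1.677,0],[0.352,0.099,0,1.677,0],[0.352,0.099,0,1.677,0],[0.352,0.099,0,1.677,0],[0.352,0.099,0,1.677,0],[0.352,0.099,0,1.677,0],[0.352,0.099,0,1.677,0]]], grip_n=60)

```text
time: 18.55
position: [0.4682, 0.0007, 0.3046]
tool_rot: [3.139, 0.114, -0.004]
ft_force: [0.2, -0.2, -1.0]
grip_width: 0.133
grip_force: 60.0
```

```bash
python3 go.py .5457 .0043 .145 -86
```

```text
grip [0.4678 0.0006 0.1411] ang -85.84 tilt [-0.0028  0.0003] d [ 0.078   0.002  -0.0041] turn 0.003 t 18.55 q7 -1.55
```

Call:
inch_along(offsets=[[[0.04,0.001,-0.003,0,0],[0.078,0.002,-0.003,0,0],[0.078,0.002,-0.003,0,0],[0.078,0.002,-0.003,0,0],[0.078,0.002,-0.003,0,0],[0.078,0.002,-0.003,0,0]]], grip_n=60)

```text
time: 19.15
position: [0.5459, 0.0038, 0.3089]
tool_rot: [-3.139, -0.11, 0.001]
ft_force: [0.3, 0.6, -0.3]
grip_width: 0.13
grip_force: 60.0
```

```bash
python3 chk.py w8; python3 go.py .5457 .0043 .048 -86
```

```text
30 0.0718 -0.047 0.1107
45 0.0665 -0.0469 0.1044
60 0.0602 -0.0469 0.1036
75 0.0536 -0.0469 0.1048
90 0.047 -0.0469 0.1048
105 0.0402 -0.0469 0.1061
120 0.0334 -0.0469 0.1067
135 0.0262 -0.0469 0.1052
150 0.0194 -0.0469 0.1088
165 0.0177 -0.047 0.1398
180 0.0112 -0.047 0.1383
195 0.0051 -0.047 0.1395
210 -0.0015 -0.047 0.1391
225 -0.0082 -0.047 0.1389
grip [0.546  0.004  0.1456] ang -85.98 tilt [-0.0001 -0.0009] d [-0.0003 -0.0002  0.0976] turn 0.0 t 19.2 q7 -1.47
```

Call:
inch_along(offsets=[[[0,0,0.05,0,0],[0,0,0.08,0,0],[0,0,0.09,0,0],[0,0,0.094,0,0],[0,0,0.097,0,0],[0,0,0.098,0,0],[0,0,0.098,0,0],[0,0,0.098,0,0],[0,0,0.098,0,0]]], grip_n=60)

```text
time: 20.1
position: [0.5473, 0.0041, 0.2118]
tool_rot: [-3.139, -0.11, -0.003]
ft_force: [0.8, 0.6, -0.8]
grip_width: 0.135
grip_force: 60.0
```

```bash
python3 go.py .5457 .0043 .048 -86
```

```text
grip [0.5477 0.0041 0.0483] ang -86.0 tilt [ 0.0019 -0.0003] d [-0.0019 -0.0003  0.0003] turn 0.0 t 20.1 q7 -1.41
```

Call:
inch_along(offsets=[[[0,0,0.001,0,0],[0,0,0.001,0,0.4],[0,0,0.001,0,0.4],[0,0,0.001,0,0.4],[0,0,-0.04,0,0.4],[0,0,-0.09,0,0.4],[0,0,-0.09,0,0.4],[0,0,-0.09,0,0.4]]], grip_n=60)

```text
time: 20.9
position: [0.5473, 0.0041, 0.3023]
tool_rot: [-3.139, -0.11, -0.005]
ft_force: [-0.1, -0.3, -0.3]
grip_width: 0.4
grip_force: 0.0
```

```bash
python3 go.py .4344 -.1847 .138 -3.4; python3 chk.py w9 | sed -n '8,14p'
```

```text
grip [0.5478 0.0042 0.1388] ang -85.99 tilt [ 0.0031 -0.0009] d [-0.1263  0.1806  0.0002] turn -1.442 t 20.9 q7 -1.47
135 0.0195 -0.0464 0.0215
150 0.0119 -0.0464 0.0405
165 0.002 -0.0464 0.0399
180 -0.0076 -0.0464 0.0414
195 -0.0177 -0.0464 0.0416
210 -0.0282 -0.0463 0.0412
225 -0.0389 -0.0463 0.0411
```

Call:
inch_along(offsets=[[[-0.05,0.06,0,-0.1,0.4],[-0.126,0.1806,0,-1.442,0.4],[-0.126,0.1806,0,-1.442,0.4],[-0.126,0.1806,0,-1.442,0.4],[-0.126,0.1806,0,-1.442,0.4],[-0.126,0.1806,0,-1.442,0.4],[-0.126,0.1806,0,-1.442,0.4],[-0.126,0.1806,0,-1.442,0.4],[-0.126,0.1806,0,-1.442,0.4],[-0.126,0.1806,0,-1.442,0.4],[-0.126,0.1806,0,-1.442,0.4],[-0.126,0.1806,0,-1.442,0.4],[-0.126,0.1806,0,-1.442,0.4],[-0.126,0.1806,0,-1.442,0.4]]], grip_n=60)

```text
time: 22.35
position: [0.4337, -0.1849, 0.3007]
tool_rot: [-2.287, -2.153, 0.0]
ft_force: [0.7, 0.8, 0.1]
grip_width: 0.407
grip_force: 0.0
```

```bash
python3 go.py .4344 -.1847 .032 -3.4; python3 chk.py w10|tail -1
```

```text
grip [ 0.4336 -0.1849  0.1372] ang -3.47 tilt [ 0.     -0.0005] d [0.0002 0.0009 0.1052] turn -0.001 t 22.35 q7 0.3
225 -0.1643 -0.2468 -0.0011
```

View pics/w10.png

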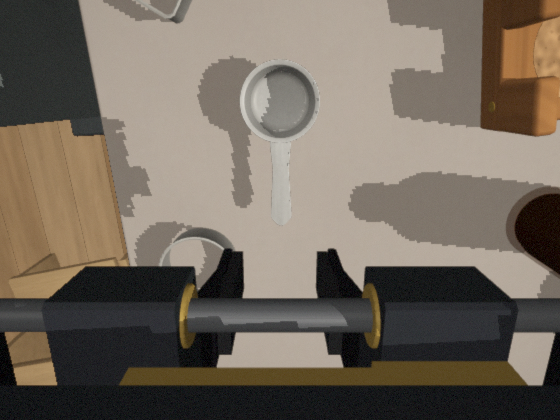

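The smallest cup's handle ends at (281,222), centred; the round cutter at (197,255) is clear of the left finger.

Call:
inch_along(offsets=[[[0,0.001,0.05,0,0.4],[0,0.001,0.09,0,0.4],[0,0.001,0.105,0,0.4],[0,0.001,0.105,0,0.4],[0,0.001,0.105,0,0.4],[0,0.001,0.105,0,0],[0,0.001,0.105,0,0],[0,0.001,0.105,0,0],[0,0.001,0.105,0,0],[0,0.001,0.105,0,0]]], grip_n=60)

```text
time: 23.4
position: [0.4349, -0.1851, 0.1963]
tool_rot: [2.285, 2.154, 0.001]
ft_force: [-0.6, -0.8, 1.8]
grip_width: 0.134
grip_force: 60.0
```

```bash
python3 go.py .4344 -.1847 .032 -3.4
```

```text
grip [ 0.4351 -0.1851  0.0328] ang -3.38 tilt [-0.     0.001] d [ 0.0004 -0.0007  0.0008] turn 0.0 t 23.4 q7 0.42
```

Call:
inch_along(offsets=[[[0,0,-0.05,0,0],[0,0,-0.105,0,0],[0,0,-0.105,0,0],[0,0,-0.105,0,0]]], grip_n=60)

```text
time: 23.8
position: [0.4353, -0.1851, 0.3024]
tool_rot: [2.284, 2.154, 0.005]
ft_force: [0.1, 0.1, -0.8]
grip_width: 0.134
grip_force: 60.0
```

```bash
python3 go.py .47 -.09 .14 -86
```

```text
grip [ 0.436  -0.185   0.1389] ang -3.36 tilt [0.0006 0.004 ] d [ 0.0969  0.0284 -0.0009] turn 1.442 t 23.8 q7 0.3
```

Call:
inch_along(offsets=[[[0.05,0.014,0,0.1,0],[0.097,0.028,0,1.442,0],[0.097,0.028,0,1.442,0],[0.097,0.028,0,1.442,0],[0.097,0.028,0,1.442,0],[0.097,0.028,0,1.442,0],[0.097,0.028,0,1.442,0],[0.097,0.028,0,1.442,0],[0.097,0.028,0,1.442,0],[0.097,0.028,0,1.442,0],[0.097,0.028,0,1.442,0],[0.097,0.028,0,1.442,0],[0.097,0.028,0,1.442,0],[0.097,0.028,0,1.442,0]]], grip_n=60)

```text
time: 25.2
position: [0.4683, -0.0898, 0.3006]
tool_rot: [-3.14, -0.112, 0.001]
ft_force: [-0.1, 0.0, -1.7]
grip_width: 0.138
grip_force: 60.0
```

```bash
python3 go.py .5524 -.0914 .14 -86
```

```text
grip [ 0.4682 -0.0898  0.1371] ang -85.91 tilt [-0.0006 -0.    ] d [ 0.0839  0.0076 -0.0029] turn 0.002 t 25.2 q7 -1.35
```

Call:
inch_along(offsets=[[[0.04,0.004,-0.003,0,0],[0.0839,0.0076,-0.003,0,0],[0.0839,0.0076,-0.003,0,0],[0.0839,0.0076,-0.003,0,0],[0.0839,0.0076,-0.003,0,0],[0.0839,0.0076,-0.003,0,0]]], grip_n=60)

```text
time: 25.8
position: [0.5517, -0.0918, 0.3043]
tool_rot: [-3.139, -0.109, -0.001]
ft_force: [-0.5, 0.3, -0.2]
grip_width: 0.136
grip_force: 60.0
```

```bash
python3 chk.py w11; python3 go.py .5524 -.0914 .043 -86
```

```text
30 0.0861 -0.1424 0.0109
45 0.0623 -0.143 0.1288
60 0.0588 -0.1428 0.1076
75 0.0527 -0.1428 0.1054
90 0.0462 -0.1428 0.106
105 0.0396 -0.1428 0.1068
120 0.0329 -0.1428 0.1065
135 0.026 -0.1427 0.1062
150 0.0195 -0.1427 0.1096
165 0.017 -0.1429 0.1356
180 0.0106 -0.1428 0.1345
195 0.0045 -0.1428 0.1355
210 -0.0022 -0.1428 0.1346
225 -0.009 -0.1428 0.1341
grip [ 0.5519 -0.0916  0.141 ] ang -86.02 tilt [ 0.0008 -0.0011] d [ 0.0004 -0.0001  0.098 ] turn -0.0 t 25.85 q7 -1.26
```

Call:
inch_along(offsets=[[[0,0,0.05,0,0],[0,0,0.08,0,0],[0,0,0.09,0,0],[0,0,0.094,0,0],[0,0,0.097,0,0],[0,0,0.098,0,0],[0,0,0.098,0,0],[0,0,0.098,0,0],[0,0,0.098,0,0]]], grip_n=60)

```text
time: 26.75
position: [0.553, -0.0915, 0.2067]
tool_rot: [-3.14, -0.11, -0.003]
ft_force: [-1.2, -0.6, -0.3]
grip_width: 0.126
grip_force: 60.0
```

```bash
python3 go.py .5524 -.0914 .043 -86
```

```text
grip [ 0.5533 -0.0915  0.0432] ang -85.99 tilt [ 0.0016 -0.    ] d [-0.0009 -0.0002  0.0002] turn 0.0 t 26.75 q7 -1.2
```

Call:
inch_along(offsets=[[[0,0,0.001,0,0],[0,0,0.001,0,0.4],[0,0,0.001,0,0.4],[0,0,0.001,0,0.4],[0,0,-0.04,0,0.4],[0,0,-0.09,0,0.4],[0,0,-0.12,0,0.4],[-0.05,0.05,-0.12,0,0.4],[-0.08,0.1,-0.12,0,0.4],[-0.08,0.15,-0.12,0,0.4],[-0.08,0.2,-0.12,0,0.4],[-0.08,0.25,-0.12,0,0.4],[-0.08,0.25,-0.12,0,0.4],[-0.08,0.25,-0.12,0,0.4]]], grip_n=60)

```text
time: 28.15
position: [0.4886, -0.351, 0.326]
tool_rot: [3.136, 0.099, -0.002]
ft_force: [-0.1, 0.5, 0.3]
grip_width: 0.404
grip_force: 0.0
```

```bash
python3 - <<'E'
from meas import *
im,d=ctrl.get_image('top');P=pts(cam('top'),d)
cp=cv2.resize(im[130:300,120:460],None,fx=2.3,fy=2.3,interpolation=cv2.INTER_CUBIC);cv2.imwrite('pics/top1.png',cp[:,:,::-1])
o=np.array([.5783,.0547]);a=np.radians(3.98);X=np.array([np.cos(a),np.sin(a)]);Y=np.array([-X[1],X[0]])
Q=P.copy();Q[...,0]=(P[...,:2]-o)@X;Q[...,1]=(P[...,:2]-o)@Y;Q[...,1]*=-1
# swap so the handle (-x) shows at angle -90
W=Q.copy();W[...,0]=-Q[...,1];W[...,1]=Q[...,0]
fitcups(W,[('L',.149,.055,.043,.055),('2',.048,.054,.037,.049),('3',-.048,.05,.032,.044),('S',-.144,.043,.026,.039)])
z=P[...,2]
for (u0,u1,v0,v1) in((137,193,164,219),(360,395,155,190)):
    p=P[v0:v1,u0:u1].reshape(-1,3);p=p[(p[:,2]>.1)&(p[:,2]<.16)];print(p.min(0).round(3),p.max(0).round(3))
q=np.load('top0.npz');P=pts(cam('top'),q['d'])
for (u0,u1,v0,v1) in((137,193,164,219),(360,395,155,190)):
    p=P[v0:v1,u0:u1].reshape(-1,3);p=p[(p[:,2]>.1)&(p[:,2]<.16)];print(p.min(0).round(3),p.max(0).round(3))
E
```

```text
L circ [0.1488 0.0515] 0.0412 len 178 125 handle ang deg -100.8 line off -0.0041 end dist 0.1003 hd mean [ 0.1425 -0.0192] z 0.0554
2 circ [0.0481 0.053 ] 0.0357 len 153 104 handle ang deg -96.8 line off -0.0082 end dist 0.0943 hd mean [ 0.048  -0.0166] z 0.0485
3 circ [-0.0476  0.0468] 0.0307 len 138 96 handle ang deg -90.8 line off -0.0001 end dist 0.0884 hd mean [-0.0485 -0.0168] z 0.0439
S circ [-0.1428  0.04  ] 0.0248 len 112 97 handle ang deg -88.4 line off 0.003 end dist 0.082 hd mean [-0.1442 -0.0177] z 0.0392
[0.545 0.277 0.1  ] [0.659 0.38  0.15 ]
[ 0.622 -0.229  0.1  ] [ 0.655 -0.193  0.135]
[0.544 0.278 0.1  ] [0.659 0.379 0.148]
[ 0.621 -0.232  0.1  ] [ 0.658 -0.191  0.134]
```

View pics/top1.png

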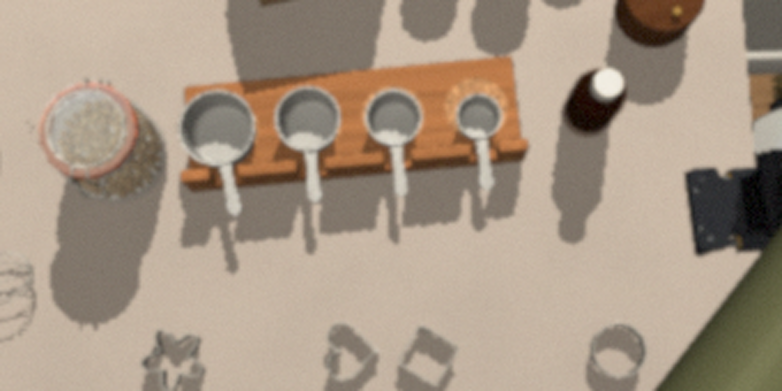

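```bash
python3 - <<'E'
from h import *
c=cam('top');o=np.array([.5783,.0547]);a=np.radians(3.98);X=np.array([np.cos(a),np.sin(a)]);Y=np.array([-X[1],X[0]])
for b,e,z in(((218,127),(236,212),.056),((308,119),(314,199),.05)):
    r=[]
    for p in(b,e):
        w=ray(c,120+p[0]/2.3,130+p[1]/2.3,z)[:2]-o;r.append([w@X,w@Y])
    r=np.array(r);d=r[0]-r[1];print(r.round(4),'yaw',np.arctan2(d[1],d[0]).round(3))
E
```

```text
[[ 0.0521  0.1474]
 [-0.0454  0.1333]] yaw 0.143
[[ 0.0534  0.0472]
 [-0.0376  0.0474]] yaw -0.002
```

All four cups are seated in order, and the jar and bottle have not moved. The largest is off square by about 0.14 rad, inside the 0.2 limit. Handing in.

```bash
python3 -c "
from bench import ctrl
print(ctrl.close_job())"
```

```text
the job is handed in; nothing more can be done
None
```

I put all four cups away in order, largest by the jar to smallest by the vanilla, and released them; the jar and bottle did not move measurably, and I handed the job in at about 28 s (no verdict came back).

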